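Lay out the brushes from the drying rest in their order

ROBOT

A 7-joint arm with a two-finger parallel gripper is mounted at the origin on the work surface. World frame = base frame: x ahead of the robot, y to its left, z up, the work surface at z = 0. Lengths are in m, angles in rad, forces in N, time in s.
With the tool pointing down it reaches from about 0.425 to 1.025 m from the base axis. Payload 9.4 kg.
Tool frame: the origin (TCP) lies on the centre line of the jaws, within the pads' length; the fingertips stand 22 mm ahead of it and the grasp point (between the pads) lies 3 mm ahead of it; z points along the fingers, y is the line along which they close (so a half turn about z gives the same grasp; the last joint's range is limited). The gripper opens to 85 mm and grips with 20 to 120 N. Pads are 22 mm wide; open, the fingers measure 114 mm over their backs; the gripper's body (76 mm by 85 mm) begins 54 mm behind the grasp point. The pads swing forward as they close: fully open they stand 13 mm farther back than shut.
Start: joints at [1.037, 0.599, -0.003, 1.599, 0.002, 0.943, -0.08], TCP at [0.32, -0.651, 0.233] pointing down, gripper open.
Joint ranges: [-2.57, 2.57], [-0.35, 1.97], [-1.29, 1.29], [0.11, 2.56], [-1.05, 4.19], [0.11, 1.86], [-2.63, 2.63]. Speed limits (rad/s): [2.22, 2.22, 3.01, 3.01, 3.14, 3.14, 3.14].

INTERFACE

Orientations are given as a rotation vector (axis times angle).
In Python, from cell import * gives the robot as it stands.
- The arm moves only by the tool drive_tool, never from a script. Its arguments are lists of equal length, an entry for each row: "xyz": the shift along the tool's x, y, z normalised to -1 to 1, where 1 is 25 cm, a list of three; "roll": the turn about the tool's z normalised to -1 to 1, where 1 is pi/4 rad; "gripper": the finger opening in mm, from 0 to 85.4. A call has exactly 8 rows; each row is the pose to reach, as a shift and turn from the pose commanded when the call began, along the tool's axes at that moment; what a row does not reach only later rows make up. A row lasts 1/10 s, in which the tool goes at most 50 mm and 8.59 degrees, less where a joint would pass 70% of its speed; a pose out of reach is approached as far as the arm can. A call with a number of a shift or a turn outside -1 to 1 is refused whole. A call with a gripper value outside its range is refused whole. The fingers move at their own pace and stop on an object; the grip force is fixed at half the most. Time passes only in rows, so rows that repeat a pose let the fingers close, or fill a call up. It gives the time, the measured TCP pose, the force, the opening and the grip force at its end, in the units of the state.
- sense(): the state, without advancing time (a new reading comes with each control period).
- camera(name): name is "side" or "top"; returns (picture, depth): 420x560x3 uint8, red, green, blue; 420x560 float32, m along the optical axis (not along the pixel's ray), 0 where there is no reading.
- calibration(name): a dict with "fx", "fy", "cx", "cy" (pixels), "world_from_camera" (4x4, takes a point from camera to world coordinates). Camera axes: x right, y down, z forward; pixel columns grow to the right and rows downward; lengths in m; the calibration is good to about 2 mm. A picture is of the moment at which its call begins. calibration takes no time and is no camera call.
- close_job(): hands the job in; it is judged then, once.
Trained networks look in the newest picture that a camera, given by its name, has taken for a name from the list of things; names that differ only in an ending like _2 or _b are one class to them, and where a whole thing is asked for, a point or a joint stands for the part that bears it (a point fixed in the world has none). Each returns a list of dicts, best first, with "conf" (0 to 1); they miss things now and then, are a little off and sometimes report something else, mostly with a low value. They report only what shows in the picture. A call takes as long as a camera call.
- regions_of(camera, thing): "mask" (420x560 bool, what is visible of it) and "xy" ([column, row] in pixels, amid what is visible of it).
The state is a dict: "clock": time; "joint_pos": joint angles; "dq": joint speeds; "joint_torque": joint torques, N m; "tcp_pos": TCP position; "eef_rot": TCP orientation; "force": force on the tool from outside, world axes, zero at the start; "moment": the same for the moment, N m; "grip_width": finger opening in m; "gripper_force": force on a finger pad.
Only numpy, scipy, OpenCV 4.12 (cv2) and the standard library are available. Lean on these libraries where they do the work, as an engineer would, in place of code of your own. Each camera call takes 0.05 s, during which the arm holds its last target. There are 200 camera calls.

TASK

The painter's four washed brushes are dry: move them one by one from the drying rest to the empty brush rest beside it, keeping the left-to-right order in which they lie now, one brush to a notch. Lay each flat across both bars with its bristles still pointing away from the robot and the ferrule clear of the bar, and leave the jar, the tape and the bottle where they stand.

Things in the scene. Friction and masses are not known exactly. Their poses are not given: they have to be found in the camera images.
- round_brush_grip (a point): round brush, the narrowest: round ferrule 20 mm across, dark pointed hair; loose, 45 g. Point: where to grip, near the balance, centre of the flat wooden handle (14 mm wide, 12 mm thick). x along the brush to the bristles, z up. Handle neck plain from 70 mm behind to 72 mm ahead of it, then the steel ferrule, bristle tips 148 mm ahead; tail 21 mm wide ends 120 mm behind. Starts in a notch of the drying rest.
- small_flat_grip (a point): small flat brush: ferrule 32 mm wide, buff bristle; loose, 55 g. Point: where to grip, near the balance, centre of the flat wooden handle (16 mm wide, 12 mm thick). x along the brush to the bristles, z up. Handle neck plain from 70 mm behind to 72 mm ahead of it, then the steel ferrule, bristle tips 142 mm ahead; tail 23 mm wide ends 120 mm behind. Starts in a notch of the drying rest.
- medium_flat_grip (a point): medium flat brush: ferrule 44 mm wide, off-white bristle; loose, 70 g. Point: where to grip, near the balance, centre of the flat wooden handle (18 mm wide, 12 mm thick). x along the brush to the bristles, z up. Handle neck plain from 70 mm behind to 72 mm ahead of it, then the steel ferrule, bristle tips 148 mm ahead; tail 25 mm wide ends 120 mm behind. Starts in a notch of the drying rest.
- wide_flat_grip (a point): wide flat brush, the widest: ferrule 56 mm wide, buff bristle; loose, 85 g. Point: where to grip, near the balance, centre of the flat wooden handle (20 mm wide, 12 mm thick). x along the brush to the bristles, z up. Handle neck plain from 70 mm behind to 72 mm ahead of it, then the steel ferrule, bristle tips 152 mm ahead; tail 27 mm wide ends 120 mm behind. Starts in a notch of the drying rest.
- drying_rest: fixed pale wooden brush rest over a flat metal tray, left or right of the other rest; holds the 4 brushes at the start. Two bars along y, 14 mm thick, 268 mm long, open between. Origin on the table under the middle of the head bar (far side, by the bristles); x away from the robot, y left. Tail bar at x -100 mm. Notches in both bars at y +96, +32, -32, -96 mm.
- table_rest: fixed darker rest, empty, no tray; bars, notches, origin and axes as the drying rest's. Notches 36 mm wide, floors 42 mm above the table, teeth up to 58 mm. A brush laid right crosses both bars in one notch along x, grip point midway between the bars (x -50 mm, 48 mm above the table), bristles beyond the head bar (+x), ferrule clear of it.
- gesso_jar: closed white jar, 72 mm across, 85 mm high; a bystander. Origin at the centre of its underside.
- tape_roll: roll of masking tape lying flat, 100 mm across, 24 mm high; a bystander. Origin at the centre of its underside.
- oil_bottle: amber glass bottle with a black cap, 52 mm across, 130 mm high; a bystander. Origin at the centre of its underside.

How it is judged:
By the outcome, as a careful person would: the job done as asked, in the order asked, and still so for the second after the job is handed in, with the robot touching nothing.
It also fails if it takes over 91 s, if anything falls off the work surface, if the arm or the gripper's body presses on something with over 40 N, if the wrist force passes 120 N, or if a joint passes its speed limit or range.

## Working session

There is one attempt and no reset: what is moved stays moved. The work goes in short steps, Python scripts to look and compute and a tool call to move; the robot and the scene stay as the last step left them, time stands still between calls to the robot, and variables do not carry over. Pictures are saved under pics/ and viewed, at most 14 in all, crops included, and the job is handed in when it is done.

Besides the shell and the picture viewer there is one more tool, called after "Request:" in YAML: its name, and indented under it one key for each argument. drive_tool: Moves the arm, as the interface text tells. Scaled input: -1 to 1 covers 25 cm each way for a shift and pi/4 rad each way for a turn. Its arguments: {"type":"object","properties":{"xyz":{"type":"array","items":{"type":"array","items":{"type":"number","minimum":-1,"maximum":1}}},"roll":{"type":"array","items":{"type":"number","minimum":-1,"maximum":1}},"gripper":{"type":"array","items":{"type":"number"}}},"required":["xyz","roll","gripper"]}

```bash
mkdir -p pics
cat > h.py <<'E'
from cell import *
import numpy as np, cv2
from scipy.spatial.transform import Rotation as R
def cloud(name, d):
    c=calibration(name); v,u=np.mgrid[0:d.shape[0],0:d.shape[1]]
    p=np.stack([(u-c["cx"])/c["fx"]*d,(v-c["cy"])/c["fy"]*d,d,np.ones_like(d)],-1)
    return (p@np.array(c["world_from_camera"]).T)[...,:3]
def save(name,pic): cv2.imwrite("pics/"+name+".png",cv2.cvtColor(pic,cv2.COLOR_RGB2BGR))
E
python3 - <<'E'
from h import *
np.set_printoptions(precision=4,suppress=True)
for n in ["top","side"]:
    pic,d=camera(n); save(n+"0",pic); P=cloud(n,d); np.save(n+"0.npy",P)
    print(n,np.array(calibration(n)["world_from_camera"])[:3])
    for t in ["round_brush_grip","small_flat_grip","medium_flat_grip","wide_flat_grip","drying_rest","table_rest","gesso_jar","tape_roll","oil_bottle"]:
        for r in regions_of(n,t)[:2]:
            m=r["mask"]&(d>0); q=P[m]
            if len(q)<5: continue
            mn=q.mean(0); 
            w=np.linalg.svd(q[:,:2]-mn[:2],full_matrices=False)[2][0]
            print(t,round(r["conf"],2),r["xy"],m.sum(),mn,np.percentile(q,[2],0)[0],np.percentile(q,98,0),"ang",round(np.degrees(np.arctan2(w[1],w[0])),1))
s=sense();print(s["clock"],s["tcp_pos"],R.from_rotvec(s["eef_rot"]).as_matrix())
E
```

```text
top [[-0.0165 -0.9851  0.1713  0.4454]
 [-0.9997  0.0191  0.0132 -0.0233]
 [-0.0163 -0.171  -0.9851  1.3769]]
round_brush_grip 0.61 [272.7, 247.0] 578 [0.5885 0.0086 0.0492] [ 0.4619 -0.002  -0.0009] [0.7165 0.0207 0.06  ] ang 179.0
small_flat_grip 0.97 [208.1, 233.1] 736 [0.6107 0.1996 0.0497] [0.4764 0.183  0.0001] [0.7264 0.2163 0.0593] ang 178.4
medium_flat_grip 0.76 [249.2, 229.5] 849 [0.6107 0.074  0.0531] [0.4659 0.0511 0.0461] [0.7212 0.0918 0.0594] ang 178.2
wide_flat_grip 0.7 [230.5, 221.0] 1024 [0.6282 0.1383 0.0532] [0.4755 0.1098 0.0465] [0.7353 0.1619 0.0599] ang 178.1
drying_rest 0.61 [242.9, 247.1] 4343 [0.5942 0.1016 0.0125] [ 0.492  -0.022  -0.0038] [0.7285 0.2362 0.0595] ang -82.4
table_rest 0.63 [345.9, 236.0] 1449 [ 0.5763 -0.196   0.0361] [ 0.5116 -0.3252  0.0077] [ 0.6362 -0.0611  0.061 ] ang -92.9
gesso_jar 0.56 [113.8, 263.9] 671 [0.5398 0.4721 0.0684] [0.5091 0.4464 0.0108] [0.5721 0.5105 0.0895] ang -96.0
tape_roll 0.75 [257.9, 184.8] 462 [0.8043 0.0462 0.0199] [ 0.7582 -0.0004 -0.0013] [0.8523 0.0913 0.029 ] ang -167.3
oil_bottle 0.66 [450.7, 246.1] 453 [ 
[... 910 characters left out ...]

table_rest 0.6 [304.6, 179.0] 1181 [ 0.575  -0.1682  0.0295] [ 0.5097 -0.3199 -0.002 ] [ 0.6421 -0.0535  0.0574] ang 88.1
gesso_jar 0.97 [268.0, 378.8] 1562 [0.5365 0.4972 0.0652] [0.506  0.4589 0.006 ] [0.5695 0.5209 0.0859] ang 81.2
tape_roll 0.66 [222.1, 210.6] 602 [0.8022 0.0521 0.0151] [ 0.7555  0.0025 -0.0023] [0.8497 0.0975 0.0246] ang 115.9
oil_bottle 0.64 [338.9, 125.1] 428 [ 0.5648 -0.4754  0.0596] [ 0.5408 -0.6449 -0.0015] [ 0.5994 -0.4573  0.1278] ang 100.4
oil_bottle 0.62 [283.9, 226.7] 897 [0.6054 0.0799 0.0494] [0.4652 0.0507 0.0014] [0.7182 0.0975 0.0554] ang 178.4
1.0 [ 0.3197 -0.6507  0.2332] [[ 0.8975  0.441  -0.0001]
 [ 0.441  -0.8975 -0.    ]
 [-0.0001  0.     -1.    ]]
```

Run:
```python
from h import *
np.set_printoptions(precision=4,suppress=True)
a=cv2.imread("pics/top0.png");b=cv2.imread("pics/side0.png")
cv2.imwrite("pics/c0.png",cv2.resize(a[150:310,90:480],(780,320),interpolation=cv2.INTER_CUBIC))
cv2.imwrite("pics/c1.png",cv2.resize(b[60:360,180:400],(586,800))[:600] if 0 else cv2.resize(b[100:400,180:400],(440,600)))
for n in ["top","side"]:
    P=np.load(n+"0.npy")
    print(n,"table z",np.median(P[(P[...,0]>.5)&(P[...,0]<.65)&(P[...,1]>-.4)&(P[...,1]<-.35)],0))
    # table rest bars, tops
    m=(P[...,0]>.48)&(P[...,0]<.68)&(P[...,1]>-.35)&(P[...,1]<-.03)&(P[...,2]>.035)
    q=P[m]
    for side,s in (("tail",q[q[:,0]<.575]),("head",q[q[:,0]>=.575])):
        r=cv2.minAreaRect(s[:,:2].astype(np.float32)*1000)
        f=np.polyfit(s[:,1],s[:,0],1)
        print(n,side,len(s),r,"slope deg",np.degrees(np.arctan(f[0])),"x mid",s[:,0].mean(),"y pct",np.percentile(s[:,1],[1,99]))
        t=s[s[:,2]>.0525]; h=np.histogram(t[:,1],np.arange(-.34,-.03,.008)); print(h[0])
    # brush necks : z>.046 slices
    for y0 in (.2,.138,.075,.012):
        out=[]
        for x0 in np.arange(.5,.74,.02):
            k=P[(abs(P[...,0]-x0)<.01)&(abs(P[...,1]-y0)<.03)&(P[...,2]>.047)]
            out.append((x0,len(k),k[:,1].min()+0 if len(k) else 0,k[:,1].max() if len(k) else 0, np.median(k[:,2]) if len(k) else 0))
        print(n,y0);print(np.array(out).T)
```

```text
top table z [ 0.574  -0.3748 -0.0004]
top tail 491 ((525.3291625976562, -190.2825469970703), (267.1476135253906, 14.096946716308594), 86.52349853515625) slope deg 3.39417037153015 x mid 0.525361470368999 y pct [-0.3211 -0.0593]
[ 0  1 14 12  7  0  0  0  0 13 11 15  9  0  0  0  2 11 14 14  5  0  0  0
  0 14 13 12  5  0  0  0  4 11 14  5  0  0]
top head 489 ((625.4082641601562, -196.8424835205078), (265.484130859375, 15.553199768066406), 86.43419647216797) slope deg 3.3080577825295134 x mid 0.6242155895999758 y pct [-0.3259 -0.0669]
[ 0  9 13 10  0  0  0  0  8 11 12  9  0  0  0  0  9 14 14  7  0  0  0  0
  8 14 13 10  0  0  0  0 13 10  9  0  0  0]
top 0.2
[[ 0.5     0.52    0.54    0.56    0.58    0.6     0.62    0.64    0.66
   0.68    0.7     0.72  ]
 [55.     53.     69.     40.     42.     37.     45.     79.     58.
  71.     75.     61.    ]
 [ 0.1927  0.1724  0.1717  0.1929  0.1933  0.1928  0.1703  0.1703  0.1823
   0.1816  0.1825  0.1826]
 [ 0.2131  0.2136  0.23    0.2082  0.2083  0.2085  0.224   0.2286  0.2148
   0.2138  0.2128  0.2094]
 [ 0.0538  0.0533  0.0548  0.0537  0.052
[... 3769 characters left out ...]
1039  0.1026  0.0899  0.0883  0.0881  0.1048  0.1043  0.0998
   0.1002  0.0983  0.0959]
 [ 0.0508  0.0521  0.0523  0.0511  0.0519  0.0517  0.0518  0.0523  0.0533
   0.0525  0.0518  0.0499]]
side 0.012
[[ 0.5     0.52    0.54    0.56    0.58    0.6     0.62    0.64    0.66
   0.68    0.7     0.72  ]
 [37.     68.     35.     30.     32.     31.     64.     37.     31.
  42.     38.     11.    ]
 [ 0.0027 -0.0176 -0.0164  0.0072  0.0066  0.0056 -0.0178 -0.0171  0.0065
   0.0054  0.0057  0.0055]
 [ 0.0248  0.0411  0.0409  0.0209  0.021   0.02    0.0418  0.0396  0.0217
   0.0216  0.0226  0.0181]
 [ 0.0514  0.0527  0.052   0.0512  0.0521  0.0514  0.0527  0.0521  0.0538
   0.055   0.0541  0.0504]]
```

View pics/c0.png

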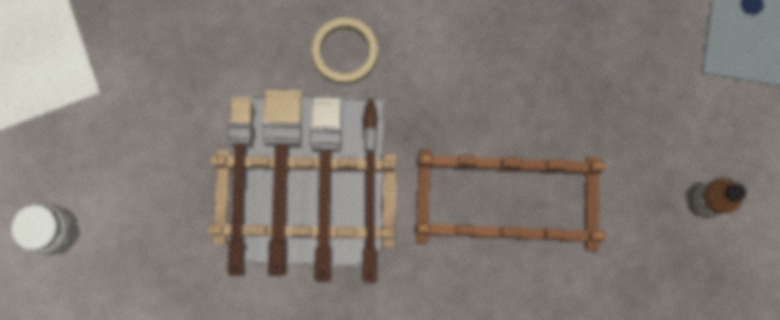

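View pics/c1.png

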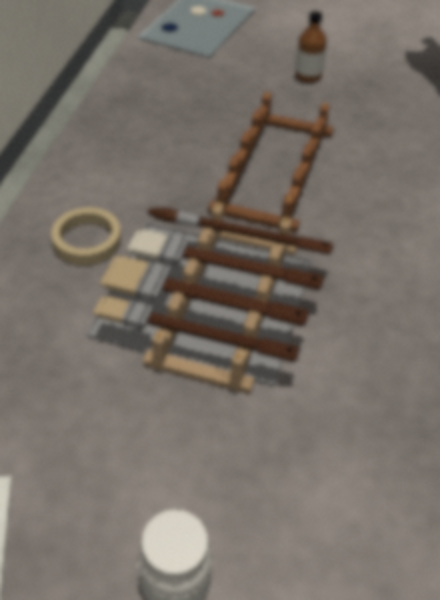

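Top view: small flat, wide, medium and round lie left to right (columns ~237, 280, 325, 370) on the pale rest. The darker empty rest is at columns 420–600, rows 160–235, between the brushes and the bottle. Heights match (54 mm brush tops), and the two cameras agree within 5 mm.

Request:
drive_tool:
  xyz:
    - [1,-0.94,0]
    - [1,-0.94,0]
    - [1,-0.94,0]
    - [1,-0.94,0]
    - [1,-0.94,0]
    - [1,-0.94,0]
    - [1,-0.94,0]
    - [1,-0.94,0]
  roll: [0.627,0.627,0.627,0.627,0.627,0.627,0.627,0.627]
  gripper: [44,44,44,44,44,44,44,44]

```text
clock: 1.8
tcp_pos: [0.4433, -0.3233, 0.2333]
eef_rot: [-3.139, 0.042, -0.001]
force: [-0.7, -0.8, -0.3]
grip_width: 0.0437
gripper_force: 0.0
```

Request:
drive_tool:
  xyz:
    - [0.4,-1,0.2]
    - [0.4,-1,0.2]
    - [0.4,-1,0.2]
    - [0.4,-1,0.2]
    - [0.4,-1,0.2]
    - [0.4,-1,0.2]
    - [0.4,-1,0.2]
    - [0.4,-1,0.2]
  roll: [0,0,0,0,0,0,0,0]
  gripper: [44,44,44,44,44,44,44,44]

```text
clock: 2.6
tcp_pos: [0.5494, -0.0836, 0.183]
eef_rot: [3.141, -0.055, -0.001]
force: [-0.6, -0.7, -1.0]
grip_width: 0.0438
gripper_force: 0.0
```

```bash
cat > st.py <<'E'
from h import *
def to(x,y,z,yaw):
    s=sense(); M=R.from_rotvec(s["eef_rot"]).as_matrix(); p=np.array(s["tcp_pos"])
    d=M.T@(np.array([x,y,z])-p); th=np.degrees(np.arctan2(M[1,0],M[0,0]))
    print("t",round(s["clock"],2),"p",p.round(4),"yaw",th.round(2),"tilt",M[:,2].round(4),"-> xyz",(d/.25).round(3),"roll",round((th-yaw)/45,3),"w",s["grip_width"])
E
python3 -c "
from st import *
to(.5726,.0113,.12,-1.5)"
```

```text
t 2.6 p [ 0.5494 -0.0836  0.183 ] yaw -2.0 tilt [-4.e-04 -5.e-04 -1.e+00] -> xyz [ 0.08  -0.383  0.252] roll -0.011 w 0.04380917559198902
```

Request:
drive_tool:
  xyz:
    - [0.08,-0.2,0.1]
    - [0.08,-0.383,0.25]
    - [0.08,-0.383,0.25]
    - [0.08,-0.383,0.3]
    - [0.08,-0.383,0.34]
    - [0.08,-0.383,0.38]
    - [0.08,-0.383,0.38]
    - [0.08,-0.383,0.38]
  roll: [0,0,0,0,0,0,0,0]
  gripper: [44,44,44,44,44,44,44,44]

```text
clock: 3.4
tcp_pos: [0.5728, 0.0104, 0.0883]
eef_rot: [3.141, -0.059, 0.0]
force: [-0.1, 0.3, -0.2]
grip_width: 0.0437
gripper_force: 0.0
```

```bash
python3 -c "
from st import *
to(.5726,.0113,.051,-1.5)
a,_=camera('side'); b,_=camera('top')
save('g1',np.hstack([cv2.resize(a[140:320,190:370],(400,400),interpolation=2),cv2.resize(b[170:310,200:340],(400,400),interpolation=2)]))"
```

```text
t 3.4 p [0.5728 0.0104 0.0883] yaw -2.14 tilt [ 0.e+00 -4.e-04 -1.e+00] -> xyz [-0.001 -0.003  0.149] roll -0.014 w 0.043743941184666346
```

View pics/g1.png

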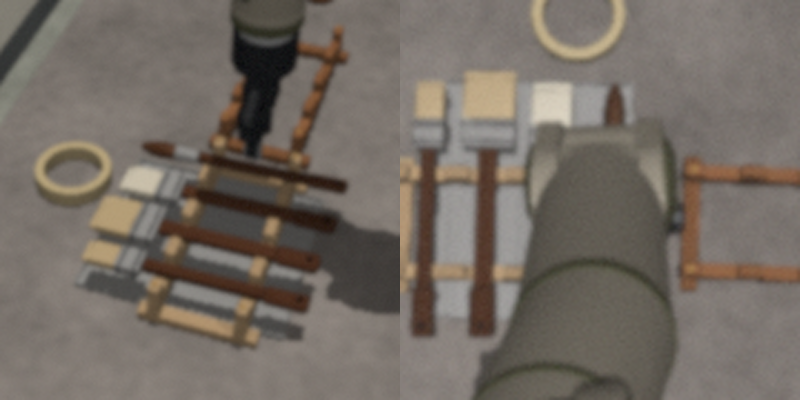

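The side half shows the fingers (about column 255, row 150) over the round brush's handle, midway between the bars. The top half shows the arm covering the handle. I'll descend, then grip.

Request:
drive_tool:
  xyz:
    - [0,0,0.06]
    - [0,0,0.12]
    - [0,0,0.148]
    - [0,0,0.148]
    - [0,0,0.148]
    - [0,0,0.148]
    - [0,0,0.148]
    - [0,0,0.148]
  roll: [0,0,0,0,0,0,0,0]
  gripper: [44,44,44,20,5,5,5,5]

```text
clock: 4.3
tcp_pos: [0.5731, 0.0117, 0.0519]
eef_rot: [-3.141, 0.056, -0.002]
force: [-0.4, 0.2, 6.4]
grip_width: 0.0111
gripper_force: 59.3
```

```bash
python3 -c "
from st import *
to(.5726,.0113,.13,-3.45); s=sense(); print(s['gripper_force'],s['force'])"
```

```text
t 4.3 p [0.5731 0.0117 0.0519] yaw -2.05 tilt [ 1.1e-03  1.0e-04 -1.0e+00] -> xyz [-0.002  0.002 -0.313] roll 0.031 w 0.01108910804874617
59.34533894062042 [-0.42698058  0.15012437  6.38976955]
```

Request:
drive_tool:
  xyz:
    - [0,0,-0.05]
    - [0,0,-0.12]
    - [0,0,-0.24]
    - [0,0,-0.32]
    - [0,0,-0.32]
    - [0,0,-0.32]
    - [0,0,-0.32]
    - [0,0,-0.32]
  roll: [0,0,0,0.03,0.03,0.03,0.03,0.03]
  gripper: [5,5,5,5,5,5,5,5]

```text
clock: 5.1
tcp_pos: [0.5721, 0.0118, 0.1302]
eef_rot: [3.14, -0.093, -0.003]
force: [-0.4, -0.6, -0.6]
grip_width: 0.0113
gripper_force: 58.6
```

```bash
python3 -c "
from st import *
to(.5679,-.2871,.13,-3.45); s=sense(); print(s['gripper_force'],s['force'])
a,d=camera('side'); save('g2',cv2.resize(a[120:300,190:370],(560,560),interpolation=2))
P=cloud('side',d)
k=P[(P[...,2]>.10)&(P[...,2]<.16)&(P[...,0]>.4)&(P[...,0]<.75)&(abs(P[...,1]-.012)<.04)]
for x in np.arange(.44,.74,.02):
    j=k[abs(k[:,0]-x)<.01]
    if len(j): print(x.round(2),len(j),np.median(j,0).round(4),j[:,1].min().round(4),j[:,1].max().round(4),j[:,2].max().round(4))
"
```

```text
t 5.1 p [0.5721 0.0118 0.1302] yaw -3.38 tilt [-1.7e-03 -2.0e-04 -1.0e+00] -> xyz [5.300e-02 1.194e+00 1.000e-03] roll 0.002 w 0.011287210966925504
58.59507858753204 [-0.36494643 -0.57404802 -0.55313933]
0.46 45 [0.4619 0.0226 0.1298] 0.0102 0.0303 0.1341
0.48 55 [0.4802 0.0235 0.1292] 0.0058 0.0294 0.1329
0.5 49 [0.4991 0.0209 0.1294] 0.0075 0.0273 0.1328
0.52 48 [0.5203 0.02   0.1288] 0.0096 0.0232 0.1321
0.54 43 [0.5403 0.0188 0.1289] 0.0075 0.0239 0.1331
0.56 74 [0.5606 0.0225 0.1379] -0.0003 0.0365 0.1589
0.58 46 [0.5778 0.0257 0.1356] 0.0068 0.0327 0.1569
0.6 43 [0.6002 0.0155 0.1288] 0.0037 0.0221 0.1337
0.62 42 [0.6206 0.0144 0.1286] 0.0026 0.0198 0.1323
0.64 44 [0.6405 0.0141 0.1283] 0.0013 0.0191 0.1346
0.66 46 [0.6602 0.0141 0.1302] 0.0025 0.0186 0.1346
0.68 56 [0.6802 0.0144 0.1311] 0.0024 0.0175 0.1364
0.7 48 [0.6994 0.0139 0.1311] 0.0028 0.0195 0.1359
0.72 14 [0.7142 0.0085 0.1283] -0.0009 0.0146 0.134
```

View pics/g2.png

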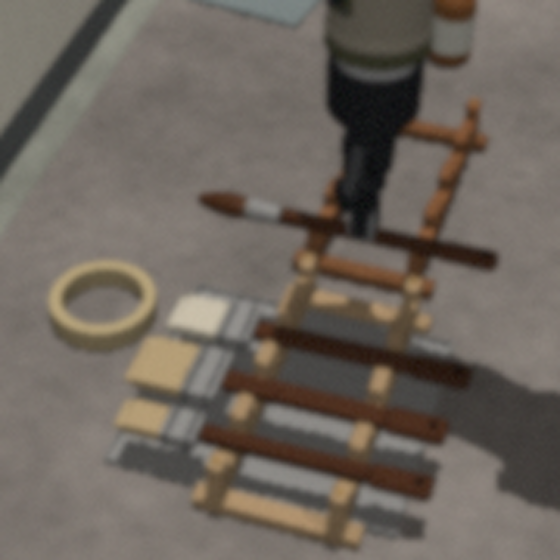

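Request:
drive_tool:
  xyz:
    - [0.01,0.1,0]
    - [0.02,0.25,0]
    - [0.03,0.41,0]
    - [0.03,0.57,0]
    - [0.04,0.73,0]
    - [0.053,0.87,0]
    - [0.053,0.96,0]
    - [0.053,1.0,0]
  roll: [0,0,0,0,0,0,0,0]
  gripper: [5,5,5,5,5,5,5,5]

```text
clock: 5.95
tcp_pos: [0.5702, -0.2416, 0.1304]
eef_rot: [3.139, -0.098, -0.002]
force: [0.5, -0.3, -0.7]
grip_width: 0.0111
gripper_force: 58.6
```

Request:
drive_tool:
  xyz:
    - [0,0.1,0]
    - [0,0.17,0.03]
    - [0,0.194,0.1]
    - [0,0.194,0.18]
    - [0,0.194,0.22]
    - [0,0.194,0.24]
    - [0,0.194,0.24]
    - [0,0.194,0.24]
  roll: [0,0,0,0,0,0,0,0]
  gripper: [5,5,5,5,5,5,5,5]

```text
clock: 6.75
tcp_pos: [0.5687, -0.2868, 0.0716]
eef_rot: [3.14, -0.092, 0.001]
force: [0.3, -0.9, -0.3]
grip_width: 0.0114
gripper_force: 58.7
```

```bash
python3 -c "
from st import *
to(.5679,-.2871,.052,-3.45); s=sense(); print(s['gripper_force'],s['force'])
a,d=camera('side'); b,_=camera('top'); save('g3',np.hstack([cv2.resize(a[90:230,230:370],(400,400),interpolation=2),cv2.resize(b[170:310,290:430],(400,400),interpolation=2)]))
"
```

```text
t 6.75 p [ 0.5687 -0.2868  0.0716] yaw -3.36 tilt [ 5.e-04 -2.e-04 -1.e+00] -> xyz [-0.003  0.002  0.078] roll 0.002 w 0.011430366629582566
58.65030348300934 [ 0.29383819 -0.94751077 -0.32132223]
```

View pics/g3.png

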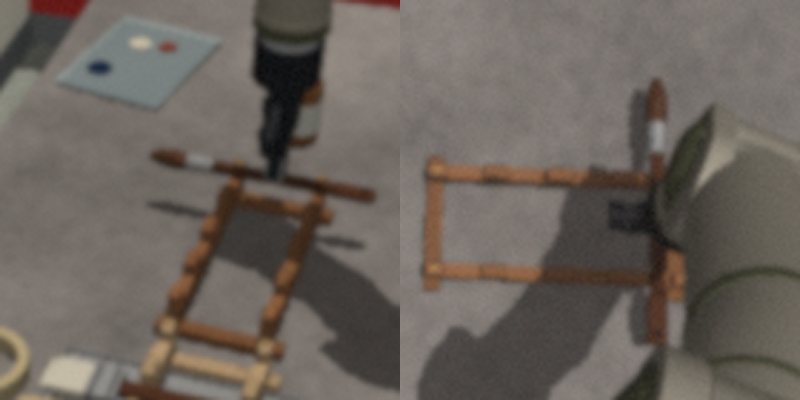

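```bash
cat > chk.py <<'E'
from h import *
CC={"top":(.5754,-.1936),"side":(.572,-.189)}
def chk(n,zmin,xr,P=None,ylo=-.16,yhi=.16):
    if P is None: P=cloud(n,camera(n)[1])
    th=np.radians(-3.45); X=np.array([np.cos(th),np.sin(th)]);Y=np.array([-np.sin(th),np.cos(th)])
    q=P[...,:2]-np.array(CC[n]); a=q@X; b=q@Y
    for x in xr:
        m=(abs(a-x)<.006)&(P[...,2]>zmin)&(P[...,2]<.12)&(b>ylo)&(b<yhi)
        if m.sum()>2: print(n,round(x,3),m.sum(),"y",b[m].min().round(4),b[m].max().round(4),"mid",((b[m].min()+b[m].max())/2).round(4),"z",np.median(P[...,2][m]).round(4))
E
python3 -c "
from chk import *
chk('top',.06,np.arange(-.12,.15,.012),None,-.125,-.06)
chk('side',.063,np.arange(-.12,.15,.012),None,-.125,-.06)"
```

```text
top -0.12 3 y -0.0933 -0.0884 mid -0.0908 z 0.0722
top -0.108 31 y -0.1046 -0.0871 mid -0.0959 z 0.0724
top -0.096 32 y -0.1047 -0.087 mid -0.0959 z 0.0729
top -0.084 28 y -0.1051 -0.0872 mid -0.0962 z 0.0725
top -0.072 29 y -0.1045 -0.0869 mid -0.0957 z 0.0727
top -0.06 24 y -0.1014 -0.089 mid -0.0952 z 0.0737
top -0.048 26 y -0.1176 -0.0612 mid -0.0894 z 0.0708
top -0.036 21 y -0.1014 -0.0891 mid -0.0953 z 0.0723
top -0.024 22 y -0.1017 -0.0891 mid -0.0954 z 0.0734
top -0.012 8 y -0.0918 -0.0615 mid -0.0767 z 0.0922
top 0.036 5 y -0.0888 -0.0872 mid -0.088 z 0.0685
top 0.048 21 y -0.1012 -0.0629 mid -0.082 z 0.0717
top 0.06 24 y -0.1007 -0.0865 mid -0.0936 z 0.072
top 0.072 24 y -0.101 -0.0864 mid -0.0937 z 0.0743
top 0.084 26 y -0.1009 -0.0855 mid -0.0932 z 0.075
top 0.096 24 y -0.1 -0.0852 mid -0.0926 z 0.0755
top 0.108 32 y -0.1041 -0.0837 mid -0.0939 z 0.0752
top 0.12 30 y -0.1029 -0.0829 mid -0.0929 z 0.0771
top 0.132 30 y -0.1033 -0.0831 mid -0.0932 z 0.0765
top 0.144 16 y -0.1002 -0.0868 mid -0.0935 z 0.0716
side -0.12 3 y -0.0935 -0.09 mid -0.0917 z 0.0713
side -0.108 20 y 
[... 443 characters left out ...]
id -0.0931 z 0.0846
side -0.0 38 y -0.0902 -0.0602 mid -0.0752 z 0.0911
side 0.012 14 y -0.0998 -0.0628 mid -0.0813 z 0.0754
side 0.024 18 y -0.1034 -0.0873 mid -0.0953 z 0.0691
side 0.036 15 y -0.1058 -0.0871 mid -0.0965 z 0.0695
side 0.048 16 y -0.1035 -0.088 mid -0.0957 z 0.0701
side 0.06 16 y -0.1021 -0.0862 mid -0.0941 z 0.0711
side 0.072 14 y -0.0984 -0.0852 mid -0.0918 z 0.0705
side 0.084 16 y -0.1 -0.0824 mid -0.0912 z 0.0713
side 0.096 20 y -0.1002 -0.0856 mid -0.0929 z 0.0709
side 0.108 22 y -0.1061 -0.0835 mid -0.0948 z 0.0721
side 0.12 19 y -0.0993 -0.0827 mid -0.091 z 0.0739
side 0.132 16 y -0.1043 -0.0845 mid -0.0944 z 0.0703
side 0.144 11 y -0.0964 -0.0847 mid -0.0906 z 0.0704
```

Request:
drive_tool:
  xyz:
    - [0,0,0.03]
    - [0,0,0.055]
    - [0,0,0.07]
    - [0,0,0.077]
    - [0,0,0.077]
    - [0,0,0.077]
    - [0,0,0.077]
    - [0,0,0.077]
  roll: [0,0,0,0,0,0,0,0]
  gripper: [5,5,5,5,5,20,30,44]

```text
clock: 7.75
tcp_pos: [0.5683, -0.2871, 0.0518]
eef_rot: [3.14, -0.093, 0.0]
force: [-0.1, -0.1, 0.6]
grip_width: 0.0432
gripper_force: 0.0
```

```bash
python3 -c "
from st import *
to(.578,.077,.13,-2); s=sense(); print(s['gripper_force'],s['force'])"
```

```text
t 7.75 p [ 0.5683 -0.2871  0.0518] yaw -3.39 tilt [ 0.e+00 -1.e-04 -1.e+00] -> xyz [-0.048 -1.456 -0.313] roll -0.031 w 0.043236625512581034
0.0 [-0.08450007 -0.13293319  0.56369115]
```

Rise, then travel to the medium flat.

Request:
drive_tool:
  xyz:
    - [0,0,-0.1]
    - [0,0,-0.25]
    - [-0.01,-0.1,-0.313]
    - [-0.02,-0.28,-0.313]
    - [-0.03,-0.46,-0.313]
    - [-0.03,-0.64,-0.313]
    - [-0.04,-0.82,-0.313]
    - [-0.048,-1.0,-0.313]
  roll: [0,0,0,0,0,0,-0.03,-0.03]
  gripper: [44,44,44,44,44,44,44,44]

```text
clock: 8.55
tcp_pos: [0.571, -0.035, 0.1302]
eef_rot: [-3.141, 0.055, -0.001]
force: [0.6, -0.5, -0.0]
grip_width: 0.0439
gripper_force: 0.0
```

Request:
drive_tool:
  xyz:
    - [0.003,-0.16,0]
    - [0.003,-0.32,0]
    - [0.003,-0.43,0]
    - [0.003,-0.456,0.08]
    - [0.003,-0.456,0.2]
    - [0.003,-0.456,0.28]
    - [0.003,-0.456,0.31]
    - [0.003,-0.456,0.31]
  roll: [0,0,0,0,0,0,0,0]
  gripper: [44,44,44,44,44,44,44,44]

```text
clock: 9.35
tcp_pos: [0.5754, 0.077, 0.0518]
eef_rot: [3.141, -0.056, -0.003]
force: [-0.2, 0.6, 0.4]
grip_width: 0.0439
gripper_force: 0.0
```

```bash
python3 -c "
from st import *
to(.578,.077,.052,-2); s=sense(); print(s['gripper_force'],s['force'])
from chk import *
chk('side',.04,np.arange(-.12,.15,.02),None,-.115,-.075)"
```

```text
t 9.35 p [0.5754 0.077  0.0518] yaw -2.05 tilt [-1.8e-03 -4.0e-04 -1.0e+00] -> xyz [ 0.01  -0.    -0.001] roll -0.001 w 0.04394142782344745
0.0 [-0.2309206   0.61509865  0.41242912]
side -0.12 4 y -0.1053 -0.0898 mid -0.0975 z 0.0487
side -0.1 20 y -0.1034 -0.084 mid -0.0937 z 0.0511
side -0.08 20 y -0.1074 -0.0864 mid -0.0969 z 0.0503
side -0.06 17 y -0.1148 -0.0799 mid -0.0974 z 0.0512
side -0.04 13 y -0.1027 -0.0752 mid -0.0889 z 0.0507
side -0.02 14 y -0.1009 -0.0856 mid -0.0932 z 0.0506
side 0.0 16 y -0.101 -0.0871 mid -0.094 z 0.0498
side 0.02 3 y -0.0961 -0.09 mid -0.093 z 0.0521
side 0.14 13 y -0.0966 -0.0839 mid -0.0903 z 0.0492
```

Request:
drive_tool:
  xyz:
    - [0.01,0,0]
    - [0.01,0,0]
    - [0.01,0,0]
    - [0.01,0,0]
    - [0.01,0,0]
    - [0.01,0,0]
    - [0.01,0,-0.03]
    - [0.01,0,-0.12]
  roll: [0,0,0,0,0,0,0,0]
  gripper: [44,20,5,5,5,5,5,5]

```text
clock: 10.2
tcp_pos: [0.5773, 0.077, 0.0821]
eef_rot: [3.14, -0.056, -0.005]
force: [-0.1, 0.5, 0.1]
grip_width: 0.0145
gripper_force: 58.6
```

```bash
python3 -c "
from st import *
to(.5718,-.2232,.13,-3.45); s=sense(); print(s['gripper_force'],s['force'])"
```

```text
t 10.2 p [0.5773 0.077  0.0821] yaw -2.04 tilt [-2.9e-03 -5.0e-04 -1.0e+00] -> xyz [ 0.02   1.201 -0.191] roll 0.031 w 0.014521093251454705
58.63191068172455 [-0.09748579  0.51086262  0.14880392]
```

Request:
drive_tool:
  xyz:
    - [0,0,-0.12]
    - [0.0,0.05,-0.19]
    - [0.0,0.19,-0.19]
    - [0.01,0.36,-0.19]
    - [0.01,0.53,-0.19]
    - [0.02,0.7,-0.19]
    - [0.02,0.87,-0.19]
    - [0.02,1.0,-0.19]
  roll: [0,0,0,0.03,0.03,0.03,0.03,0.03]
  gripper: [5,5,5,5,5,5,5,5]

```text
clock: 11.0
tcp_pos: [0.574, -0.176, 0.1309]
eef_rot: [3.139, -0.096, 0.001]
force: [0.4, 0.3, -0.2]
grip_width: 0.0144
gripper_force: 58.7
```

Request:
drive_tool:
  xyz:
    - [0.005,0.1,0]
    - [0.005,0.17,0.03]
    - [0.005,0.2,0.1]
    - [0.005,0.2,0.18]
    - [0.005,0.2,0.22]
    - [0.005,0.2,0.24]
    - [0.005,0.2,0.24]
    - [0.005,0.2,0.24]
  roll: [0,0,0,0,0,0,0,0]
  gripper: [5,5,5,5,5,5,5,5]

```text
clock: 11.8
tcp_pos: [0.5732, -0.2227, 0.0708]
eef_rot: [3.14, -0.092, 0.001]
force: [-0.5, -0.4, -0.1]
grip_width: 0.0145
gripper_force: 58.7
```

```bash
python3 -c "
from st import *
to(.5718,-.2232,.052,-3.45); s=sense(); print(s['gripper_force'],s['force'])
from chk import *
chk('top',.064,np.arange(-.14,.16,.012),None,-.06,0)"
```

```text
t 11.8 p [ 0.5732 -0.2227  0.0708] yaw -3.36 tilt [ 7.e-04 -2.e-04 -1.e+00] -> xyz [-0.006  0.002  0.075] roll 0.002 w 0.014477949108716642
58.67037355899811 [-0.47099841 -0.35470889 -0.14578232]
top -0.116 10 y -0.0302 -0.0191 mid -0.0246 z 0.0683
top -0.104 21 y -0.0329 -0.0184 mid -0.0256 z 0.0695
top -0.092 21 y -0.0325 -0.0184 mid -0.0254 z 0.0706
top -0.08 28 y -0.0346 -0.0205 mid -0.0275 z 0.0712
top -0.068 22 y -0.0349 -0.0207 mid -0.0278 z 0.07
top -0.056 18 y -0.0344 -0.0227 mid -0.0286 z 0.0716
top -0.044 21 y -0.0349 -0.0227 mid -0.0288 z 0.0711
top -0.032 23 y -0.0342 -0.0224 mid -0.0283 z 0.0705
top -0.02 11 y -0.0333 -0.0222 mid -0.0278 z 0.0707
top 0.076 22 y -0.0233 -0.009 mid -0.0161 z 0.0722
top 0.088 31 y -0.032 -0.0082 mid -0.0201 z 0.0722
top 0.1 40 y -0.0432 -0.0087 mid -0.0259 z 0.0714
top 0.112 58 y -0.0493 -0.0092 mid -0.0293 z 0.0702
top 0.124 60 y -0.0494 -0.0084 mid -0.0289 z 0.0698
top 0.136 58 y -0.0491 -0.0084 mid -0.0288 z 0.0694
top 0.148 21 y -0.0492 -0.0113 mid -0.0303 z 0.0675
```

Request:
drive_tool:
  xyz:
    - [-0.005,0,0.03]
    - [-0.005,0,0.055]
    - [-0.005,0,0.07]
    - [-0.005,0,0.074]
    - [-0.005,0,0.074]
    - [-0.005,0,0.074]
    - [-0.005,0,0.074]
    - [-0.005,0,0.074]
  roll: [0,0,0,0,0,0,0,0]
  gripper: [5,5,5,5,5,20,30,44]

```text
clock: 12.65
tcp_pos: [0.5715, -0.2228, 0.0513]
eef_rot: [-3.14, 0.093, 0.001]
force: [0.5, 0.3, -1.3]
grip_width: 0.0429
gripper_force: 0.0
```

```bash
python3 -c "
from st import *
to(.588,.143,.13,-2); s=sense(); print(s['gripper_force'],s['force'])"
```

```text
t 12.65 p [ 0.5715 -0.2228  0.0513] yaw -3.39 tilt [-3.e-04  1.e-04 -1.e+00] -> xyz [-0.021 -1.465 -0.315] roll -0.031 w 0.042939069764386946
0.0 [ 0.49498504  0.2503594  -1.31267813]
```

Request:
drive_tool:
  xyz:
    - [0,0,-0.1]
    - [0,0,-0.25]
    - [0,-0.1,-0.315]
    - [-0.01,-0.28,-0.315]
    - [-0.02,-0.46,-0.315]
    - [-0.02,-0.64,-0.315]
    - [-0.02,-0.82,-0.315]
    - [-0.021,-1.0,-0.315]
  roll: [0,0,0,0,0,0,-0.03,-0.03]
  gripper: [44,44,44,44,44,44,44,44]

```text
clock: 13.45
tcp_pos: [0.581, 0.0287, 0.1301]
eef_rot: [3.141, -0.055, -0.0]
force: [1.7, -0.0, -0.9]
grip_width: 0.0441
gripper_force: 0.0
```

Request:
drive_tool:
  xyz:
    - [0.011,-0.16,0]
    - [0.011,-0.32,0]
    - [0.011,-0.43,0]
    - [0.011,-0.465,0.08]
    - [0.011,-0.465,0.2]
    - [0.011,-0.465,0.28]
    - [0.011,-0.465,0.31]
    - [0.011,-0.465,0.31]
  roll: [0,0,0,0,0,0,0,0]
  gripper: [44,44,44,44,44,44,44,44]

```text
clock: 14.25
tcp_pos: [0.5874, 0.1428, 0.0517]
eef_rot: [3.14, -0.056, -0.003]
force: [0.0, -0.4, 0.5]
grip_width: 0.0441
gripper_force: 0.0
```

```bash
python3 -c "
from st import *
to(.588,.143,.052,-2); s=sense(); print(s['gripper_force'],s['force'])
from chk import *
chk('side',.04,np.arange(-.12,.15,.02),None,-.06,0)"
```

```text
t 14.25 p [0.5874 0.1428 0.0517] yaw -2.05 tilt [-2.2e-03 -8.0e-04 -1.0e+00] -> xyz [ 0.002 -0.001 -0.001] roll -0.001 w 0.0441153239617162
0.0 [ 0.02203727 -0.38136705  0.47244905]
side -0.12 15 y -0.0398 -0.0215 mid -0.0306 z 0.0506
side -0.1 23 y -0.0437 -0.0192 mid -0.0314 z 0.0511
side -0.08 24 y -0.0427 -0.0172 mid -0.0299 z 0.0504
side -0.06 32 y -0.0597 -0.0019 mid -0.0308 z 0.0512
side -0.04 24 y -0.0557 -0.0085 mid -0.0321 z 0.0505
side -0.02 23 y -0.0425 -0.0236 mid -0.0331 z 0.05
side 0.0 20 y -0.0428 -0.0215 mid -0.0321 z 0.0506
side 0.02 20 y -0.041 -0.0225 mid -0.0318 z 0.0499
```

Medium is placed in its notch. Next is the wide one.

Request:
drive_tool:
  xyz:
    - [0,0,0]
    - [0,0,0]
    - [0,0,0]
    - [0,0,0]
    - [0,0,0]
    - [0,0,0]
    - [0,0,-0.03]
    - [0,0,-0.12]
  roll: [0,0,0,0,0,0,0,0]
  gripper: [30,20,5,5,5,5,5,5]

```text
clock: 15.1
tcp_pos: [0.5869, 0.1429, 0.0824]
eef_rot: [3.14, -0.056, -0.004]
force: [0.6, 0.2, -1.2]
grip_width: 0.0161
gripper_force: 58.7
```

```bash
python3 -c "
from st import *
to(.5756,-.1594,.13,-3.45); s=sense(); print(s['gripper_force'],s['force'])"
```

```text
t 15.1 p [0.5869 0.1429 0.0824] yaw -2.04 tilt [-2.7e-03 -8.0e-04 -1.0e+00] -> xyz [-0.003  1.21  -0.189] roll 0.031 w 0.01606406149320948
58.675925731658936 [ 0.55803493  0.20723825 -1.15704486]
```

Request:
drive_tool:
  xyz:
    - [0,0,-0.12]
    - [0.0,0.05,-0.19]
    - [0.0,0.19,-0.19]
    - [0,0.36,-0.19]
    - [0,0.53,-0.19]
    - [-0.006,0.7,-0.19]
    - [-0.006,0.87,-0.19]
    - [-0.006,1.0,-0.19]
  roll: [0,0,0,0.03,0.03,0.03,0.03,0.03]
  gripper: [5,5,5,5,5,5,5,5]

```text
clock: 15.9
tcp_pos: [0.5771, -0.1098, 0.1314]
eef_rot: [3.139, -0.096, 0.001]
force: [-0.1, -0.3, -0.5]
grip_width: 0.0161
gripper_force: 58.7
```

Request:
drive_tool:
  xyz:
    - [0.005,0.1,0]
    - [0.005,0.18,0.03]
    - [0.005,0.21,0.1]
    - [0.005,0.21,0.18]
    - [0.005,0.21,0.22]
    - [0.005,0.21,0.24]
    - [0.005,0.21,0.24]
    - [0.005,0.21,0.24]
  roll: [0,0,0,0,0,0,0,0]
  gripper: [5,5,5,5,5,5,5,5]

```text
clock: 16.7
tcp_pos: [0.5761, -0.159, 0.0711]
eef_rot: [3.14, -0.092, 0.001]
force: [-0.8, -0.0, -1.3]
grip_width: 0.0162
gripper_force: 58.7
```

```bash
python3 -c "
from st import *
to(.5756,-.1594,.052,-3.45); s=sense(); print(s['gripper_force'],s['force'])
from chk import *
chk('top',.064,np.arange(-.14,.16,.012),None,-0.0,.065)
b,_=camera('top'); a,_=camera('side');save('g4',np.hstack([cv2.resize(a[90:230,230:370],(400,400),interpolation=2),cv2.resize(b[170:310,290:430],(400,400),interpolation=2)]))
"
```

```text
t 16.7 p [ 0.5761 -0.159   0.0711] yaw -3.37 tilt [ 7.e-04 -2.e-04 -1.e+00] -> xyz [-0.002  0.002  0.076] roll 0.002 w 0.0162380017355184
58.7301242351532 [-0.7553151  -0.04188479 -1.3014047 ]
top 0.088 8 y 0.0539 0.0596 mid 0.0567 z 0.0714
top 0.1 17 y 0.0454 0.06 mid 0.0527 z 0.0696
top 0.112 41 y 0.008 0.0599 mid 0.034 z 0.0697
top 0.124 76 y 0.008 0.0602 mid 0.0341 z 0.0694
top 0.136 72 y 0.0087 0.0603 mid 0.0345 z 0.0693
top 0.148 38 y 0.0084 0.0577 mid 0.033 z 0.0667
```

View pics/g4.png

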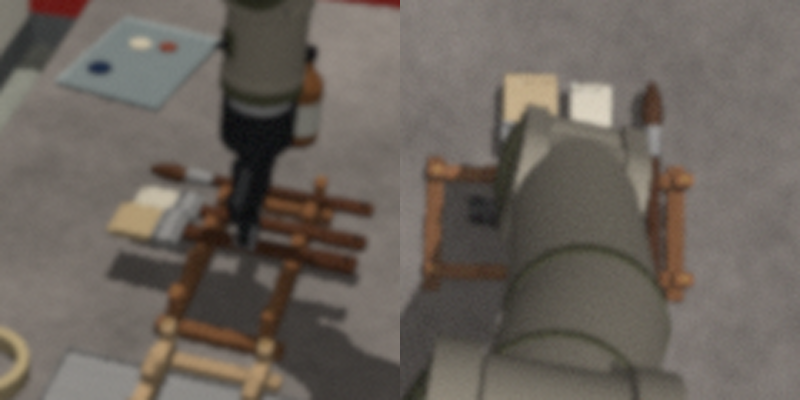

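The round and medium brushes lie in their notches. The wide one (side view, column ~140, row 218) hovers over the third notch with a clear gap beside the medium.

Request:
drive_tool:
  xyz:
    - [0,0,0.03]
    - [0,0,0.055]
    - [0,0,0.07]
    - [0,0,0.075]
    - [0,0,0.075]
    - [0,0,0.075]
    - [0,0,0.075]
    - [0,0,0.075]
  roll: [0,0,0,0,0,0,0,0]
  gripper: [5,5,5,5,5,20,30,44]

```text
clock: 17.65
tcp_pos: [0.5757, -0.1592, 0.0513]
eef_rot: [3.14, -0.093, -0.0]
force: [0.6, 0.9, 0.3]
grip_width: 0.0431
gripper_force: 0.0
```

```bash
python3 -c "
from st import *
to(.588,.2025,.13,-2); s=sense(); print(s['gripper_force'],s['force'])"
```

```text
t 17.65 p [ 0.5757 -0.1592  0.0513] yaw -3.39 tilt [-3.e-04  0.e+00 -1.e+00] -> xyz [-0.036 -1.447 -0.315] roll -0.031 w 0.043147243597701064
0.0 [0.62112273 0.90702299 0.25936223]
```

Request:
drive_tool:
  xyz:
    - [0,0,-0.1]
    - [0,0,-0.25]
    - [0,-0.1,-0.315]
    - [-0.01,-0.28,-0.315]
    - [-0.02,-0.46,-0.315]
    - [-0.02,-0.64,-0.315]
    - [-0.03,-0.82,-0.315]
    - [-0.036,-1.0,-0.315]
  roll: [0,0,0,0,0,0,-0.03,-0.03]
  gripper: [44,44,44,44,44,44,44,44]

```text
clock: 18.45
tcp_pos: [0.5812, 0.0926, 0.13]
eef_rot: [3.141, -0.055, -0.001]
force: [-0.2, -0.3, 0.1]
grip_width: 0.044
gripper_force: 0.0
```

Request:
drive_tool:
  xyz:
    - [0.012,-0.16,0]
    - [0.012,-0.32,0]
    - [0.012,-0.43,0]
    - [0.012,-0.447,0.08]
    - [0.012,-0.447,0.2]
    - [0.012,-0.447,0.28]
    - [0.012,-0.447,0.31]
    - [0.012,-0.447,0.31]
  roll: [0,0,0,0,0,0,0,0]
  gripper: [44,44,44,44,44,44,44,44]

```text
clock: 19.25
tcp_pos: [0.5879, 0.2021, 0.0516]
eef_rot: [3.14, -0.056, -0.003]
force: [-0.7, 0.8, -0.3]
grip_width: 0.0442
gripper_force: 0.0
```

Request:
drive_tool:
  xyz:
    - [0,0,0]
    - [0,0,0]
    - [0,0,0]
    - [0,0,0]
    - [0,0,0]
    - [0,0,0]
    - [0,0,-0.03]
    - [0,0,-0.12]
  roll: [0,0,0,0,0,0,0,0]
  gripper: [30,20,5,5,5,5,5,5]

```text
clock: 20.05
tcp_pos: [0.5875, 0.2022, 0.0823]
eef_rot: [3.14, -0.056, -0.004]
force: [0.9, -0.5, -0.4]
grip_width: 0.0122
gripper_force: 58.6
```

```bash
python3 -c "
from st import *
to(.5795,-.0955,.13,-3.45); s=sense(); print(s['gripper_force'],s['force'])
from chk import *
chk('side',.04,np.arange(-.12,.15,.02),None,-.0,.065)"
```

```text
t 20.05 p [0.5875 0.2022 0.0823] yaw -2.04 tilt [-0.0026 -0.001  -1.    ] -> xyz [ 0.01   1.191 -0.19 ] roll 0.031 w 0.012248942449644362
58.57902961783111 [ 0.88502085 -0.54893283 -0.39019456]
side -0.12 16 y 0.023 0.0459 mid 0.0345 z 0.049
side -0.1 28 y 0.0225 0.047 mid 0.0348 z 0.051
side -0.08 29 y 0.0201 0.0462 mid 0.0331 z 0.0517
side -0.06 35 y 0.0082 0.0642 mid 0.0362 z 0.0509
side -0.04 30 y 0.0016 0.0646 mid 0.0331 z 0.0515
side -0.02 24 y 0.022 0.0429 mid 0.0325 z 0.0504
side 0.0 21 y 0.0209 0.0428 mid 0.0318 z 0.0506
side 0.02 25 y 0.0219 0.0442 mid 0.033 z 0.0504
side 0.04 8 y 0.024 0.0417 mid 0.0328 z 0.0516
```

Request:
drive_tool:
  xyz:
    - [0,0,-0.12]
    - [0.0,0.05,-0.19]
    - [0.0,0.19,-0.19]
    - [0,0.36,-0.19]
    - [0,0.53,-0.19]
    - [0.007,0.7,-0.19]
    - [0.007,0.87,-0.19]
    - [0.007,1.0,-0.19]
  roll: [0,0,0,0.03,0.03,0.03,0.03,0.03]
  gripper: [5,5,5,5,5,5,5,5]

```text
clock: 20.9
tcp_pos: [0.5807, -0.0515, 0.1311]
eef_rot: [3.139, -0.097, 0.001]
force: [0.7, -0.2, -0.8]
grip_width: 0.012
gripper_force: 58.7
```

Request:
drive_tool:
  xyz:
    - [0.005,0.1,0]
    - [0.005,0.17,0.03]
    - [0.005,0.191,0.1]
    - [0.005,0.191,0.18]
    - [0.005,0.191,0.22]
    - [0.005,0.191,0.24]
    - [0.005,0.191,0.24]
    - [0.005,0.191,0.24]
  roll: [0,0,0,0,0,0,0,0]
  gripper: [5,5,5,5,5,5,5,5]

```text
clock: 21.7
tcp_pos: [0.5801, -0.0951, 0.071]
eef_rot: [3.14, -0.092, 0.001]
force: [1.3, 0.7, 0.6]
grip_width: 0.0122
gripper_force: 58.7
```

```bash
python3 -c "
from st import *
to(.5795,-.0955,.052,-3.45); s=sense(); print(s['gripper_force'],s['force'])
from chk import *
chk('side',.06,np.arange(-.14,.16,.02),None,.065,.125)
"
```

```text
t 21.7 p [ 0.5801 -0.0951  0.071 ] yaw -3.37 tilt [ 7.e-04 -1.e-04 -1.e+00] -> xyz [-0.002  0.002  0.076] roll 0.002 w 0.012227808207012929
58.70889619924128 [1.31652509 0.70500344 0.61630696]
side -0.12 13 y 0.088 0.1065 mid 0.0972 z 0.0666
side -0.1 27 y 0.0845 0.1064 mid 0.0955 z 0.0672
side -0.08 25 y 0.0846 0.1076 mid 0.0961 z 0.068
side -0.06 20 y 0.088 0.1047 mid 0.0964 z 0.0676
side -0.04 21 y 0.087 0.1046 mid 0.0958 z 0.0678
side -0.02 20 y 0.0882 0.1051 mid 0.0966 z 0.0676
side 0.0 34 y 0.0999 0.1184 mid 0.1091 z 0.0852
side 0.02 20 y 0.0882 0.1054 mid 0.0968 z 0.0675
side 0.04 20 y 0.0849 0.1055 mid 0.0952 z 0.0677
side 0.06 22 y 0.0907 0.1056 mid 0.0982 z 0.068
side 0.08 36 y 0.0799 0.1146 mid 0.0973 z 0.0687
side 0.1 32 y 0.0799 0.1147 mid 0.0973 z 0.0684
side 0.12 33 y 0.0835 0.1136 mid 0.0985 z 0.0683
side 0.14 14 y 0.0825 0.1099 mid 0.0962 z 0.0645
```

Request:
drive_tool:
  xyz:
    - [0,0,0.03]
    - [0,0,0.055]
    - [0,0,0.07]
    - [0,0,0.075]
    - [0,0,0.075]
    - [0,0,0.075]
    - [0,0,0.075]
    - [0,0,0.075]
  roll: [0,0,0,0,0,0,0,0]
  gripper: [5,5,5,5,5,20,30,44]

```text
clock: 22.55
tcp_pos: [0.5797, -0.0951, 0.0513]
eef_rot: [3.14, -0.093, -0.001]
force: [-0.8, 0.1, -0.4]
grip_width: 0.0428
gripper_force: 0.0
```

Request:
drive_tool:
  xyz:
    - [0,0,-0.1]
    - [0,0,-0.25]
    - [0,-0.1,-0.4]
    - [0,-0.28,-0.4]
    - [-0.1,-0.46,-0.4]
    - [-0.15,-0.64,-0.4]
    - [-0.2,-0.82,-0.4]
    - [-0.2,-1.0,-0.4]
  roll: [0,0,0,0,0,0,0,0]
  gripper: [44,44,44,44,44,44,44,44]

```text
clock: 23.35
tcp_pos: [0.5426, 0.159, 0.1513]
eef_rot: [3.14, -0.092, -0.003]
force: [1.6, -0.5, 0.9]
grip_width: 0.0438
gripper_force: 0.0
```

```bash
python3 -c "
from chk import *
P=cloud('top',camera('top')[1])
for lo,hi in ((-.118,-.075),(-.05,-.01),(.01,.055),(.075,.118)):
    chk('top',.046,[-.1,-.08,-.02,.02,.068,.08],P,lo,hi)
b,_=camera('top'); a,_=camera('side');save('g5',np.hstack([cv2.resize(a[80:240,220:380],(400,400),interpolation=2),cv2.resize(b[160:310,280:430],(400,400),interpolation=2)]))
"
```

```text
top -0.1 31 y -0.1055 -0.086 mid -0.0958 z 0.0529
top -0.08 32 y -0.106 -0.0853 mid -0.0956 z 0.0527
top -0.02 23 y -0.1031 -0.0887 mid -0.0959 z 0.0523
top 0.02 20 y -0.0992 -0.0874 mid -0.0933 z 0.0532
top 0.068 21 y -0.1015 -0.0871 mid -0.0943 z 0.0532
top 0.08 25 y -0.1028 -0.0853 mid -0.094 z 0.0537
top -0.1 34 y -0.0443 -0.0207 mid -0.0325 z 0.0525
top -0.08 34 y -0.0437 -0.0202 mid -0.0319 z 0.0538
top -0.02 28 y -0.0399 -0.0219 mid -0.0309 z 0.0521
top 0.02 27 y -0.0393 -0.0218 mid -0.0306 z 0.0527
top 0.068 43 y -0.0493 -0.0123 mid -0.0308 z 0.0539
top 0.08 55 y -0.0499 -0.0111 mid -0.0305 z 0.0557
top -0.1 35 y 0.0217 0.0446 mid 0.0331 z 0.0534
top -0.08 36 y 0.0221 0.0447 mid 0.0334 z 0.0528
top -0.02 29 y 0.0235 0.0408 mid 0.0322 z 0.0529
top 0.02 25 y 0.0243 0.0421 mid 0.0332 z 0.0517
top 0.068 46 y 0.0114 0.0547 mid 0.0331 z 0.0549
top 0.08 64 y 0.0111 0.0549 mid 0.033 z 0.0554
top -0.1 31 y 0.0867 0.1068 mid 0.0968 z 0.054
top -0.08 31 y 0.0873 0.1075 mid 0.0974 z 0.0533
top -0.02 24 y 0.0893 0.1039 mid 0.0966 z 0.0542
top 0.02 24 y 0.0907 0.1051 mid 0.0979 z 0.0537
top 0.068 30 y 0.0839 0.1127 mid 0.0983 z 0.0534
top 0.08 46 y 0.0812 0.1131 mid 0.0971 z 0.0561
```

View pics/g5.png

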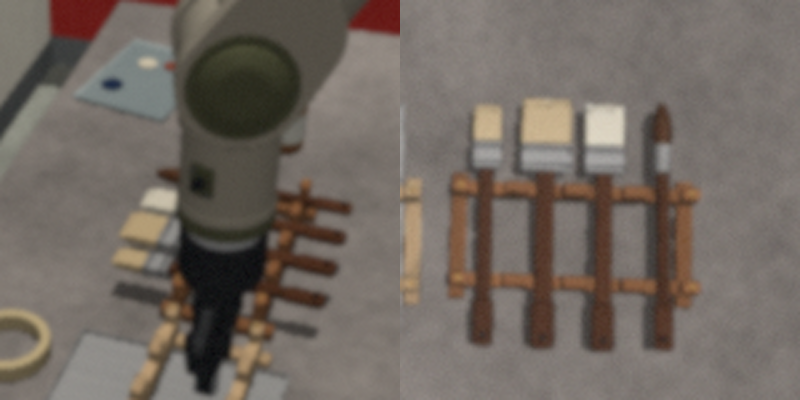

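All four lie flat in their notches (top view, columns ~485, 545, 603, 662) in the original order, with the ferrules clear of the head bar and the gripper away from them.

```bash
python3 -c "
from cell import *
print(close_job())"
```

```text
the job is handed in; nothing more can be done
None
```

All four brushes are on the table rest in their original left-to-right order (small, wide, medium, round), flat across both bars with bristles pointing away and ferrules clear; the arm's paths stayed clear of the jar, tape and bottle, and the job was handed in at about 23 s.

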